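# Tip the angle gauge out of its foam and lay it screen up

### The job

The yellow digital angle gauge lies screen down, flush in its tight foam cutout. Press down its end with the red dot so that the other end tips up out of the foam, take it out without dropping it, and lay it turned over - screen up, flat and wholly on the green mat. Leave everything else where it is.

Things in the scene. Friction and masses are not known exactly. Their poses are not given: they have to be found in the camera images.
- gauge: Digital angle gauge: yellow rigid block 110 (own x) x 56 (y) x 28 mm (z), 0.15-0.3 kg, balanced at its middle. Origin: centre of the screen face. Own z points out of the aluminium-plated back: up while stored, down once turned over. Own +x points to the press end (red dot on the back), -x to the lift end. Starts back up, flush with the foam's top, own x along the tray's x.
- lift_end (a point): Centre of the gauge's end face at own x = -55 mm, 14 mm from both big faces: the end that tips up. Once tipped, this end's lower corner is about 5 mm and its upper corner about 28 mm above the tray's top, so both long sides (56 mm apart) can be gripped there.
- press_end (a point): Centre of the gauge's end face at own x = +55 mm, 14 mm from both big faces: the end that sinks when pressed
- press_spot (a point): Centre of the red dot (22 mm across) on the gauge's back, at own x = +38 mm: press here
- tray: Fixed block of stiff (rigid) charcoal foam, 200 (own x) x 220 (y) x 64 mm high. Origin: centre of its underside, on the bench; z up; own x within 0.4 rad of world x (away from the robot). Its top is flat and clear within 75 mm either side of the cutout's centre line; further out shallow cutouts hold a loose brass bar (y = +90 mm) and a fixed hex key (y = -85 mm), both below the top.
- cutout (a point): Centre of the gauge's cutout, in the tray's top face, 64 mm above the bench; axes as the tray's. The cutout runs from x = -57 to +65 mm and y = -30 to +30 mm: 2 mm play beside the gauge and at its lift end, a 10 mm slot at its press end, no room for fingers.
- mat: Green rubber mat fixed to the bench, 240 (own x) x 170 (own y) x 4 mm. Origin: centre of its underside; own x points roughly away from the robot (within 0.4 rad of world x). It lies on the robot's other side from the tray (tray left and mat right, or the reverse).
- setup_bar: Loose brass bar 100 x 18 x 12 mm in the tray's shallow cutout at the tray's y = +90 mm; bystander. Origin: centre of its underside
- glue: Loose white glue bottle, 60 mm across, 170 mm tall; bystander. Origin: centre of its foot
- screws: Loose glass screw jar, 66 mm across, 80 mm tall; bystander. Origin: centre of its foot
- offcut: Loose wooden offcut 130 x 70 x 35 mm; bystander. Origin: centre of its underside
- screwdriver: Loose screwdriver lying flat; bystander
- tape: Loose black tape measure 65 x 35 x 60 mm; bystander. Origin: centre of its foot
- wedge: Loose plywood strip 160 x 45 x 18 mm; bystander. Origin: centre of its underside
- rock_edge (a point): Edge of the shelf the gauge lies on: 3 mm beyond the cutout's centre, 28 mm below the tray's top. The shelf lies on the lift side; on the press side is a well 30 mm deeper. Pressed 10 to 15 mm down at the red dot (a few N), the gauge rocks over this edge to about 0.6 rad and stays tipped by itself.
Not all that is in view belongs to the job. Leave any blue look-alike of the gauge alone.

How it is judged (in metres and radians):
On the way:
1. the gauge is tipped in its cutout: red-dot end down in the well, the other end up out of the foam (angle between gauge's own z axis and vertical between 0.3 and 0.9 rad and z of press_end in the frame of cutout below -0.018 m and z of lift_end in the frame of cutout above 0 m and horizontal distance between press_end and cutout below 0.065 m), for 0.2 s.
At the end, for the whole second after the job is handed in: The gauge rests screen up (within 0.1 rad of level) directly on the green mat, the middle of both its ends within the mat's outline, at rest (angle between gauge's own z axis and vertical above 3.04 rad and x of lift_end in the frame of mat between -0.12 and 0.12 m and y of lift_end in the frame of mat between -0.085 and 0.085 m and x of press_end in the frame of mat between -0.12 and 0.12 m and y of press_end in the frame of mat between -0.085 and 0.085 m and height (world z) of gauge between 0.028 and 0.036 m and linear speed of gauge below 0.02 m/s and angular speed of gauge below 0.2 rad/s); the robot touches nothing.
It fails at once if the gauge is dropped (moves faster than 1 m/s) (linear speed of gauge above 1 m/s).
It fails at once if a bystander is moved by more than 25 mm (distance of any of setup_bar, glue, screws, offcut, screwdriver, tape, wedge from where it was at the start of the episode above 0.025 m).
It also fails if it takes over 61 s, if anything falls off the work surface, if the arm or the gripper's body presses on something with over 40 N, if the wrist force passes 120 N, or if a joint passes its speed limit or range.

### The arm

A 6-joint arm with a two-finger parallel gripper is mounted at the origin on the work surface. World frame = base frame: x ahead of the robot, y to its left, z up, the work surface at z = 0. Lengths are in m, angles in degrees, forces in N, time in s.
With the tool pointing down it reaches from about 0.35 to 0.775 m from the base axis. Payload 7.3 kg.
Tool frame: the origin (TCP) lies on the centre line of the jaws, within the pads' length; the fingertips stand 17 mm ahead of it and the grasp point (between the pads) lies 2 mm behind it; x points along the fingers, z is the direction in which the jaws open and shut, and the axes are right-handed (so a half turn about x gives the same grasp; the last joint's range is limited). The gripper opens to 92 mm and grips with 3 to 60 N. Pads are 19 mm wide; open, the fingers measure 130 mm over their backs; the gripper's body (75 mm by 190 mm) begins 47 mm behind the grasp point.
Start: joints at [-75.229, 19.595, 87.324, -0, 73.075, -8.365], TCP at [0.206, -0.483, 0.244] pointing down, gripper open.
Joint ranges: [-145.02, 145.02], [-44.19, 115.74], [2.07, 154.8], [-57.11, 237.11], [16.16, 152.29], [-177.93, 177.93]. Speed limits (degrees/s): [147.25, 147.25, 180, 180, 180, 180].

### API

Orientations are given as [roll, pitch, yaw] about the fixed x, y, z axes, in that order (R = Rz(yaw) Ry(pitch) Rx(roll)).
In Python, from bench import arm gives the robot as it stands.
- The arm moves only by the tool send_rows, never from a script. Its argument "increments" is a list of rows, each an object with "claw": the finger opening in cm, from 0 to 9.18; "linear": the shift along the tool's x, y, z in cm, a list of three; "twist": the turn, a rotation vector about the tool's x, y, z in rad, a list of three. In form: [{"claw": claw, "linear": [x, y, z], "twist": [wx, wy, wz]}, ...]. A call has 1 to 20 rows; each row shifts and turns the commanded pose from where the row before left it, along the tool's axes as they then stand; what a row does not reach is not made up. A row lasts 1/10 s, in which the tool goes at most 50 mm and 8.59 degrees, less where a joint would pass 70% of its speed; a pose out of reach is approached as far as the arm can. A call with a gripper value outside its range is refused whole. The fingers move at their own pace and stop on an object; "squeeze" is the grip in N (left out, the last holds). Time passes only in rows, so rows that do not move let the fingers close. It gives the time, the measured TCP pose, the force and the opening at its end, in the units of the state.
- arm.get_obs(): the state, without advancing time (a new reading comes with each control period).
- arm.capture(name): name is "side" or "top" or "wrist"; returns the picture (400x640x3 uint8, red, green, blue); there is no depth.
- arm.camera_params(name): a dict with "fovy" (degrees; the focal length in pixels is half the picture's height over the tangent of half this angle, whatever the lens; pixels are square), "cx", "cy" (the principal point, pixels), "k1" (the pictures are not rectified: a ray, as slopes to the right and down, at radius r is drawn at 1 + k1 r^2 times it, then the intrinsics apply), "R" (3x3) and "t" (3): a world point X has camera coordinates R X + t; the wrist camera has in their place "T_tool_cam" (4x4, takes a point from camera to tool coordinates, whose origin is the TCP and whose axes are the tool frame's). Camera axes: x right, y down, z forward; pixel columns grow to the right and rows downward; lengths in m; the calibration is good to about 2 mm. A picture is of the moment at which its call begins: read the wrist's pose just before it. camera_params takes no time and is no camera call.
- arm.sign_off(): hands the job in, once; it reports no verdict.
The state is a dict: "t": time; "joint_pos": joint angles; "dq": joint speeds; "joint_torque": joint torques, N m; "tool_pos": TCP position; "tcp_rot": TCP orientation; "force": force on the tool from outside, world axes, zero at the start; "ft_torque": the same for the moment, N m; "width": finger opening in m.
Only numpy, scipy, OpenCV 4.12 (cv2) and the standard library are available. Lean on these libraries where they do the work, as an engineer would, in place of code of your own. Each camera call takes 0.05 s, during which the arm holds its last target.

## Working session

There is one attempt and no reset: what is moved stays moved. The work goes in short steps, Python scripts to look and compute and a tool call to move; the robot and the scene stay as the last step left them, time stands still between calls to the robot, and variables do not carry over. Pictures are saved under pics/ and viewed, and the job is handed in when it is done.

Besides the shell and the picture viewer there is one more tool, called after "Request:" as name(argument=value, ...) on one line, values as JSON. send_rows: Moves the arm, as the interface text tells. Its arguments: {"type":"object","properties":{"increments":{"type":"array"},"squeeze":{"type":"number"}},"required":["increments"]}

```bash
ls; mkdir -p pics
python3 - <<'E'
from bench import arm
import cv2
print(arm.get_obs())
for n in ("top","side","wrist"):
    p=arm.camera_params(n);print(n,p)
    cv2.imwrite(f"pics/{n}0.png",arm.capture(n)[:,:,::-1])
E
```

```text
pics
{'t': 0.0, 'joint_pos': array([-7.52273737e+01,  1.96366147e+01,  8.73755237e+01,  3.70914774e-04,
        7.30744509e+01, -8.36589648e+00]), 'dq': array([-0.0900032 , -0.0162746 , -0.04312876, -0.02043065, -0.01514655,
       -0.04052889]), 'joint_torque': array([-1.24550301e-03, -4.31246173e+01, -2.44222587e+01,  7.16038956e-02,
        5.59325656e-02, -1.30313178e-04]), 'tool_pos': array([ 0.20622331, -0.48240239,  0.24305372]), 'tcp_rot': array([171.39941139,  89.91340999, 104.53782596]), 'force': array([-0.67912366,  0.52805801,  0.35670503]), 'ft_torque': array([ 0.01553397, -0.01117841,  0.01051854]), 'width': 0.09201676239389163}
top {'fovy': 55.54023746882392, 'cx': 318.00945497180817, 'cy': 205.58421385118143, 'k1': 0.006277724912638161, 'R': array([[-0.09755747, -0.99521684, -0.00509693],
       [-0.97029089,  0.09625088, -0.22197153],
       [ 0.22140039, -0.01670948, -0.97503983]]), 't': array([0.02087248, 0.56680184, 0.98171701])}
side {'fovy': 56.41366164037978, 'cx': 315.8626181156277, 'cy': 202.4127144841255, 'k1': 0.022791449205555075, 'R': array([[ 0.98228824, -0.18726206, -0.00653781],
       [-0.14407448, -0.73251833, -0.66532657],
       [ 0.11980136,  0.65448439, -0.74652382]]), 't': array([-0.55357102,  0.10827919,  1.12248644])}
wrist {'fovy': 71.02774273723035, 'cx': 317.82458726007815, 'cy': 194.60640301524015, 'k1': -0.028692992885952995, 'T_tool_cam': array([[ 6.41208143e-04, -2.74565719e-01,  9.61568123e-01,
        -1.41560121e-01],
       [ 4.32251824e-04, -9.61568154e-01, -2.74566017e-01,
         7.54226160e-02],
       [ 9.99999701e-01,  5.91693541e-04, -4.97883798e-04,
         2.64281772e-04],
       [ 0.00000000e+00,  0.00000000e+00,  0.00000000e+00,
         1.00000000e+00]])}
```

View pics/top0.png

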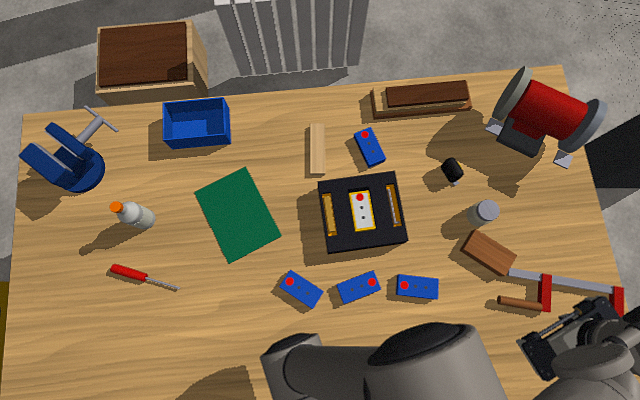

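View pics/side0.png

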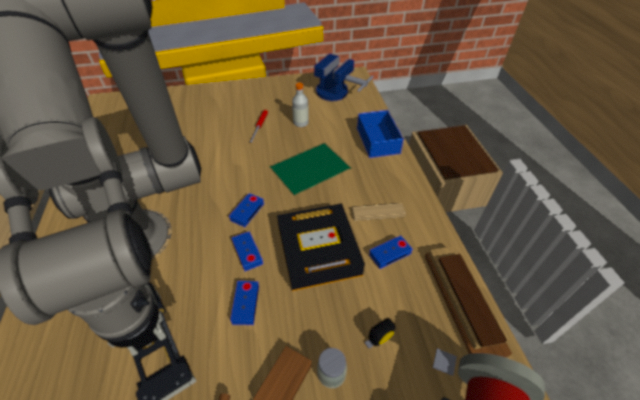

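View pics/wrist0.png

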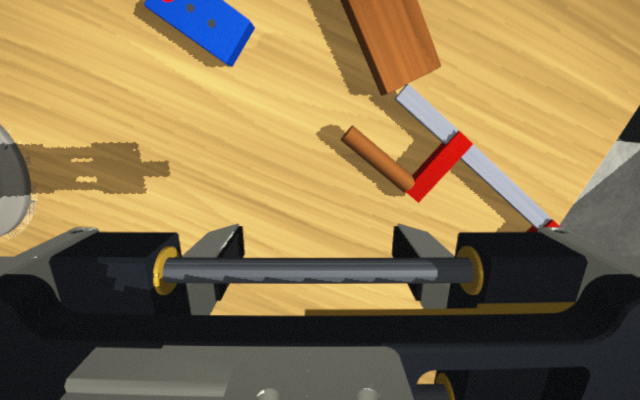

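The yellow gauge is in the tray at top-view pixel (362,210), with its red dot at (360,197). The four blue look-alikes are at (300,289), (358,287), (416,287) and (369,147). Only the yellow one in the foam fits the description. The mat is at (237,215), and a plywood strip stands between the mat and the tray at (317,150).

```bash
cat > h.py <<'E'
import numpy as np, cv2
from scipy.spatial.transform import Rotation as Ro
def K(p):
    f=200/np.tan(np.radians(p["fovy"])/2); return f
def undist(p,uv):
    f=K(p); d=(np.atleast_2d(uv).astype(float)-[p["cx"],p["cy"]])/f
    s=d.copy()
    for _ in range(20): s=d/(1+p["k1"]*(s**2).sum(1,keepdims=True))
    return s
def Rt(p,pose=None):
    if "R" in p: return np.array(p["R"]),np.array(p["t"])
    T=np.eye(4);T[:3,:3]=Ro.from_euler("xyz",pose[1],degrees=True).as_matrix();T[:3,3]=pose[0]
    M=np.linalg.inv(T@p["T_tool_cam"]);return M[:3,:3],M[:3,3]
def cast(p,uv,z,pose=None):
    R,t=Rt(p,pose);c=-R.T@t
    s=undist(p,uv);d=np.c_[s,np.ones(len(s))]@R
    return c+d*((z-c[2])/d[:,2])[:,None]
def proj(p,X,pose=None):
    R,t=Rt(p,pose);c=np.atleast_2d(X)@R.T+t
    s=c[:,:2]/c[:,2:];s=s*(1+p["k1"]*(s**2).sum(1,keepdims=True));return s*K(p)+[p["cx"],p["cy"]]
def big(m):
    n,l,s,c=cv2.connectedComponentsWithStats(m.astype(np.uint8));i=1+np.argmax(s[1:,4]);return l==i
def rect(m):
    c=max(cv2.findContours(m.astype(np.uint8),cv2.RETR_EXTERNAL,cv2.CHAIN_APPROX_NONE)[0],key=cv2.contourArea)
    return c[:,0]
E
python3 - <<'E'
from h import *
from bench import arm
for n in ("top","side"):
    p=arm.camera_params(n); im=cv2.imread(f"pics/{n}0.png")
    hsv=cv2.cvtColor(im,cv2.COLOR_BGR2HSV);H,S,V=[hsv[...,i].astype(int) for i in range(3)]
    x0,y0,x1,y1=(310,165,415,260) if n=="top" else (270,200,370,290)
    roi=np.zeros(H.shape,bool);roi[y0:y1,x0:x1]=1
    red=big(roi&((H<8)|(H>172))&(S>150)&(V>110));
    g=big((H>60)&(H<90)&(S>100)&(V>40))
    dark=roi&(V<70);dark=cv2.morphologyEx(dark.astype(np.uint8),cv2.MORPH_CLOSE,np.ones((25,25)))&roi
    r=np.argwhere(red)[:,::-1];print(n,"red",len(r),r.mean(0),cast(p,r.mean(0),.064))
    gr=cast(p,rect(g),.004)[:,:2].astype(np.float32)
    print("mat",cv2.minAreaRect((gr*1000)))
    tr=rect(big(dark));W=(cast(p,tr,.064)[:,:2]*1000).astype(np.float32)
    print("tray-ish",cv2.minAreaRect(W))
    c=cv2.resize(im[y0:y1,x0:x1],None,fx=6,fy=6,interpolation=cv2.INTER_NEAREST);cv2.imwrite(f"pics/{n}c.png",c[:600])
E
```

```text
top red 42 [359.19047619 196.92857143] [[ 0.57924453 -0.15052814  0.064     ]]
mat ((579.1875610351562, 200.65542602539062), (237.6568603515625, 167.3011016845703), 22.938610076904297)
tray-ish ((551.70947265625, -150.55575561523438), (231.5636749267578, 220.98770141601562), 2.678169012069702)
side red 22 [331.27272727 234.86363636] [[ 0.57967002 -0.14866617  0.064     ]]
mat ((579.7324829101562, 201.95802307128906), (231.30026245117188, 163.79515075683594), 22.79151725769043)
tray-ish ((550.9779663085938, -161.65261840820312), (230.5182647705078, 255.609375), 2.774878978729248)
```

View pics/topc.png

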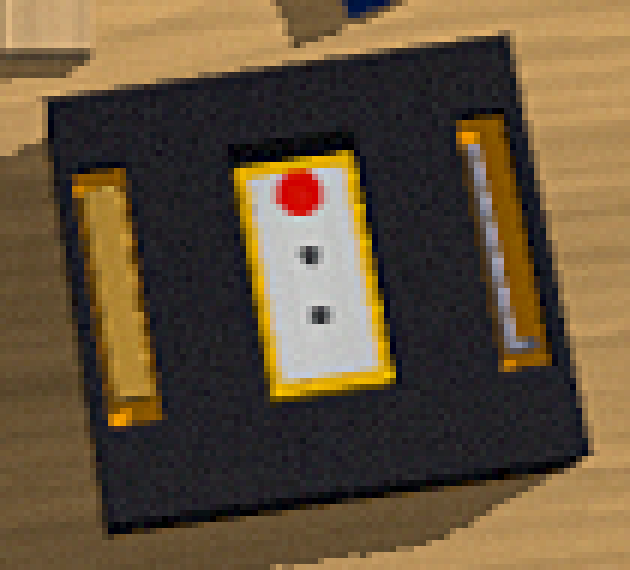

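View pics/sidec.png

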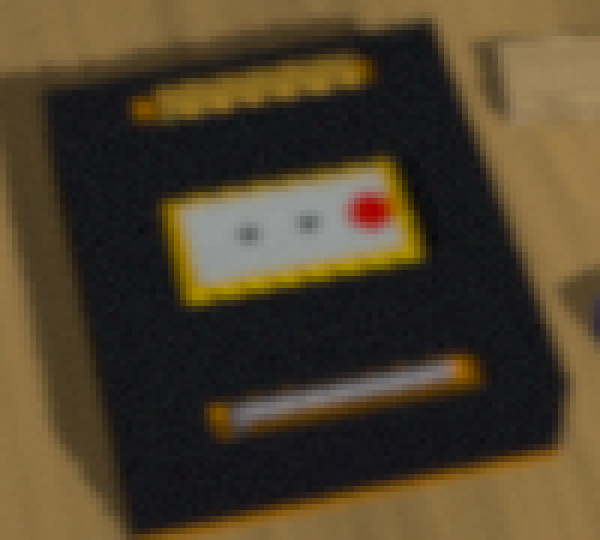

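```bash
cat >> h.py <<'E'
def toolR(yaw,beta=90.):
    "tool x: approach beta deg below horizontal, heading yaw; z along -left"
    y,b=np.radians([yaw,beta]); h=np.array([np.cos(y),np.sin(y),0]);l=np.array([-np.sin(y),np.cos(y),0])
    x=np.cos(b)*h-np.sin(b)*np.array([0,0,1.]); z=-l; return np.c_[x,np.cross(z,x),z]
def todo(o,pos,R):
    "mean tool-frame shift (cm) for n rows with twist at the row's own frame"
    R0=Ro.from_euler("xyz",o["tcp_rot"],degrees=True).as_matrix()
    rv=Ro.from_matrix(R0.T@R).as_rotvec(); d=np.array(pos)-o["tool_pos"]
    print("now",o["tool_pos"].round(4),"rotvec",rv.round(4),"deg",np.degrees(np.linalg.norm(rv)).round(1),
      "shift in start frame cm",(R0.T@d*100).round(2),"in final frame cm",(R.T@d*100).round(2))
E
python3 - <<'E'
from h import *
from bench import arm
for n in ("top","side"):
    p=arm.camera_params(n); im=cv2.imread(f"pics/{n}0.png")
    hsv=cv2.cvtColor(im,cv2.COLOR_BGR2HSV);H,S,V=[hsv[...,i].astype(int) for i in range(3)]
    x0,y0,x1,y1=(345,185,379,235) if n=="top" else (295,224,345,254)
    m=np.zeros(H.shape,bool);m[y0:y1,x0:x1]=(V[y0:y1,x0:x1]>120)
    c=rect(big(m)); W=(cast(p,c,.064)[:,:2]*1000).astype(np.float32); print(n,cv2.minAreaRect(W),c.min(0),c.max(0))
o=arm.get_obs();R0=Ro.from_euler("xyz",o["tcp_rot"],degrees=True).as_matrix();print(R0.round(3))
todo(o,[.579,-.15,.17],toolR(7.5))
E
```

```text
top ((541.5747680664062, -152.866943359375), (109.07200622558594, 56.39970016479492), 2.7025511264801025) [349 190] [375 230]
side ((541.4054565429688, -152.19822692871094), (108.01302337646484, 56.428279876708984), 2.5123281478881836) [298 227] [339 249]
[[-0.     0.92   0.393]
 [ 0.001  0.393 -0.92 ]
 [-1.     0.    -0.001]]
now [ 0.2062 -0.4825  0.2432] rotvec [ 0.2729 -0.0011  0.    ] deg 15.6 shift in start frame cm [  7.35  47.34 -15.92] in final frame cm [  7.32  41.3  -28.1 ]
```

Request:
send_rows(increments=[{"claw":0,"linear":[0,0,0],"twist":[0.119,0,0]},{"claw":0,"linear":[0,0,0],"twist":[0.119,0,0]},{"claw":0,"linear":[0,0,0],"twist":[0.119,0,0]},{"claw":0,"linear":[0.29,2.59,-2.1],"twist":[0,0,0]},{"claw":0,"linear":[0.29,2.59,-2.1],"twist":[0,0,0]},{"claw":0,"linear":[0.29,2.59,-2.1],"twist":[0,0,0]},{"claw":0,"linear":[0.29,2.59,-2.1],"twist":[0,0,0]},{"claw":0,"linear":[0.29,2.59,-2.1],"twist":[0,0,0]},{"claw":0,"linear":[0.29,2.59,-2.1],"twist":[0,0,0]},{"claw":0,"linear":[0.29,2.59,-2.1],"twist":[0,0,0]},{"claw":0,"linear":[0.29,2.59,-2.1],"twist":[0,0,0]},{"claw":0,"linear":[0.29,2.59,-2.1],"twist":[0,0,0]},{"claw":0,"linear":[0.29,2.59,-2.1],"twist":[0,0,0]},{"claw":0,"linear":[0.29,2.59,-2.1],"twist":[0,0,0]},{"claw":0,"linear":[0.29,2.59,-2.1],"twist":[0,0,0]},{"claw":0,"linear":[0.29,2.59,-2.1],"twist":[0,0,0]},{"claw":0,"linear":[0.29,2.59,-2.1],"twist":[0,0,0]},{"claw":0,"linear":[0.29,2.59,-2.1],"twist":[0,0,0]}], squeeze=40)

```text
t: 1.95
tool_pos: [0.5804, -0.1488, 0.1998]
tcp_rot: [-104.2, 90.0, 168.5]
force: [-0.0, 0.0, 1.1]
width: 0.0007
```

Run:
```python
from h import *
from bench import arm
o=arm.get_obs();cv2.imwrite("pics/w1.png",arm.capture("wrist")[:,:,::-1]);print(o["joint_pos"],o["width"],o["t"])
todo(o,[.5795,-.1505,.1],toolR(2.6))
```

```text
[-2.17042550e+01  2.94072237e+01  7.88432114e+01 -6.00292477e-03
  7.17813307e+01  6.56136262e+01] 0.0007107763814684969 1.95
now [ 0.5804 -0.1488  0.1998] rotvec [ 0.0015 -0.0001  0.0005] deg 0.1 shift in start frame cm [ 9.98 -0.1   0.16] in final frame cm [ 9.98 -0.1   0.16]
```

View pics/w1.png

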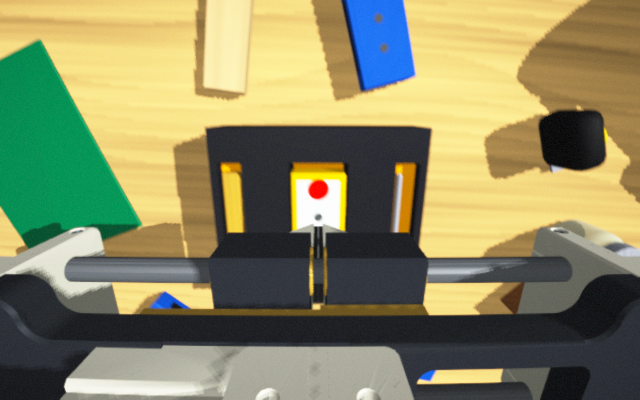

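The wrist view shows the red dot at about (318,189), aligned with the closed jaws. I'll check its world position from this view.

Run:
```python
from h import *
from bench import arm
o=arm.get_obs();p=arm.camera_params("wrist")
im=cv2.imread("pics/w1.png");hsv=cv2.cvtColor(im,cv2.COLOR_BGR2HSV);H,S,V=[hsv[...,i].astype(int) for i in range(3)]
m=np.zeros(H.shape,bool);m[170:210,290:345]=1
r=np.argwhere(big(m&((H<8)|(H>172))&(S>150)&(V>110)))[:,::-1].mean(0);print(r,cast(p,r,.064,(o["tool_pos"],o["tcp_rot"])))
```

```text
[317.89377289 189.32967033] [[ 0.58533968 -0.14464328  0.064     ]]
```

Run:
```python
from h import *
from bench import arm
o=arm.get_obs();p=arm.camera_params("wrist")
po=(o["tool_pos"],o["tcp_rot"]);print(o["t"],o["dq"].round(2));todo(o,[.5795,-.1505,.1],toolR(2.6))
T=np.eye(4);T[:3,:3]=Ro.from_euler("xyz",po[1],degrees=True).as_matrix();T[:3,3]=po[0]
print(T.round(4),cast(p,[317.9,189.3],.064,po)); 
print("tip px",proj(p,(T@[.017,0,0,1])[:3],po),"dot px per tray est",proj(p,[.5795,-.1505,.064],po))
```

```text
2.0 [-2.78 -2.08  4.39 -0.63 -0.22 -5.62]
now [ 0.5832 -0.1454  0.1991] rotvec [ 0.0039 -0.0022 -0.0013] deg 0.3 shift in start frame cm [ 9.91 -0.41  0.52] in final frame cm [ 9.91 -0.4   0.5 ]
[[ 0.0012  0.9988  0.0493  0.5832]
 [ 0.0023  0.0493 -0.9988 -0.1454]
 [-1.      0.0013 -0.0022  0.1991]
 [ 0.      0.      0.      1.    ]] [[ 0.5853713  -0.14464807  0.064     ]]
tip px [[318.21693751 241.43704638]] dot px per tray est [[323.30570619 195.09910219]]
```

Request:
send_rows(increments=[{"claw":0,"linear":[2,-0.1,0.1],"twist":[0,0,0]},{"claw":0,"linear":[2,-0.1,0.1],"twist":[0,0,0]},{"claw":0,"linear":[2,-0.1,0.1],"twist":[0,0,0]},{"claw":0,"linear":[2,0,0.1],"twist":[0,0,0]},{"claw":0,"linear":[0,0,0],"twist":[0,0,0]},{"claw":0,"linear":[0,0,0],"twist":[0,0,0]},{"claw":0,"linear":[0,0,0],"twist":[0,0,0]}])

```text
t: 2.7
tool_pos: [0.5774, -0.1544, 0.1214]
tcp_rot: [63.2, 89.9, -24.1]
force: [0.3, -0.4, 1.8]
width: 0.0001
```

Run:
```python
from h import *
from bench import arm
o=arm.get_obs();im=arm.capture("wrist")[:,:,::-1].copy();cv2.imwrite("pics/w2.png",im);p=arm.camera_params("wrist")
po=(o["tool_pos"],o["tcp_rot"])
hsv=cv2.cvtColor(im,cv2.COLOR_BGR2HSV);H,S,V=[hsv[...,i].astype(int) for i in range(3)]
m=np.zeros(H.shape,bool);m[100:260,250:390]=1
mm=big(m&((H<8)|(H>172))&(S>150)&(V>110));r=np.argwhere(mm)[:,::-1];print(mm.sum(),r.min(0),r.max(0),r.mean(0),cast(p,r.mean(0),.064,po),o["dq"].round(1))
print(proj(p,[.5795,-.15,.064],po));todo(o,[.5795,-.15,.07],toolR(2.6))
```

```text
562 [299 201] [326 226] [312.36476868 213.61743772] [[ 0.58101377 -0.14984509  0.064     ]] [ 0.1 -0.5 -0.  -0.1 -0.2  0.1]
[[312.48602383 215.51645562]]
now [ 0.5774 -0.1544  0.1214] rotvec [ 0.0014  0.0009 -0.0018] deg 0.1 shift in start frame cm [ 5.14  0.22 -0.43] in final frame cm [ 5.14  0.23 -0.43]
```

View pics/w2.png

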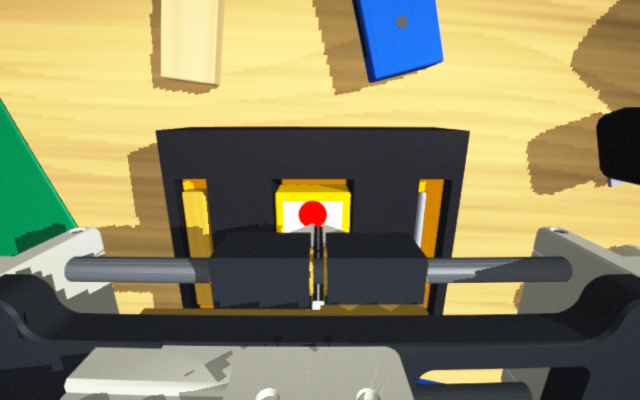

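The settled wrist view puts the dot at (0.581,-0.150), which agrees with the top and side views within 2 mm. I'll press now.

Request:
send_rows(increments=[{"claw":0,"linear":[1,0.26,-0.43],"twist":[0,0,0]},{"claw":0,"linear":[1,0,0],"twist":[0,0,0]},{"claw":0,"linear":[1,0,0],"twist":[0,0,0]},{"claw":0,"linear":[0.7,0,0],"twist":[0,0,0]},{"claw":0,"linear":[0.3,0,0],"twist":[0,0,0]},{"claw":0,"linear":[0.3,0,0],"twist":[0,0,0]},{"claw":0,"linear":[0.3,0,0],"twist":[0,0,0]},{"claw":0,"linear":[0.3,0,0],"twist":[0,0,0]},{"claw":0,"linear":[0.3,0,0],"twist":[0,0,0]},{"claw":0,"linear":[0.2,0,0],"twist":[0,0,0]},{"claw":0,"linear":[0,0,0],"twist":[0,0,0]},{"claw":0,"linear":[0,0,0],"twist":[0,0,0]}])

```text
t: 3.95
tool_pos: [0.5808, -0.1501, 0.0681]
tcp_rot: [68.2, 89.7, -19.2]
force: [0.1, 0.5, 9.0]
width: 0.0002
```

Run:
```python
from h import *
from bench import arm
print(arm.get_obs()["joint_pos"])
a=arm.capture("side")[:,:,::-1][190:290,250:380];b=arm.capture("top")[:,:,::-1][165:260,310:430]
cv2.imwrite("pics/p3.png",np.vstack([cv2.resize(a,(520,400)),cv2.resize(b,(252,200))[:, :].repeat(1,0) if 0 else cv2.resize(b,(520,200))]))
```

```text
[-2.18131699e+01  3.75576413e+01  8.72727978e+01  1.52612434e-02
  5.49002533e+01  6.54967527e+01]
```

View pics/p3.png

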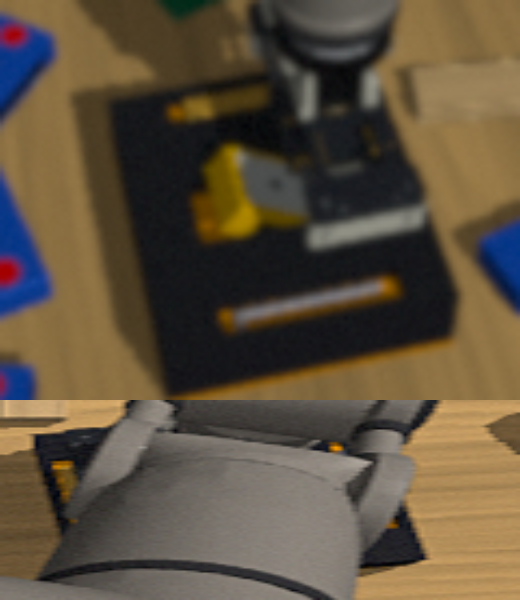

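Request:
send_rows(increments=[{"claw":0,"linear":[-1,0,0],"twist":[0,0,0]},{"claw":0,"linear":[-2,0,0],"twist":[0,0,0]},{"claw":0,"linear":[-3,0,0],"twist":[0,0,0]},{"claw":0,"linear":[-3,-1,0],"twist":[0,0,0]},{"claw":9.18,"linear":[-3,-3,0],"twist":[0,0,0.1]},{"claw":9.18,"linear":[-1,-4,0],"twist":[0,0,0.1]},{"claw":9.18,"linear":[0,-4,0],"twist":[0,0,0.1]},{"claw":9.18,"linear":[0,-2,0],"twist":[0,0,0.1]},{"claw":9.18,"linear":[0,-2,0],"twist":[0,0,0.1]},{"claw":9.18,"linear":[0,0,0],"twist":[0,0,0]},{"claw":9.18,"linear":[0,0,0],"twist":[0,0,0]}])

```text
t: 5.15
tool_pos: [0.4286, -0.1564, 0.1735]
tcp_rot: [90.7, 63.1, 3.4]
force: [0.2, -0.1, 0.2]
width: 0.0518
```

Run:
```python
from h import *
from bench import arm
o=arm.get_obs();print(o["joint_pos"].round(2),o["tool_pos"],o["tcp_rot"],o["force"])
R0=Ro.from_euler("xyz",o["tcp_rot"],degrees=True).as_matrix();print(R0.round(3))
w=arm.capture("wrist")[:,:,::-1]
a=arm.capture("side")[:,:,::-1];cv2.imwrite("pics/s4.png",a);cv2.imwrite("pics/w4.png",w)
cv2.imwrite("pics/p4.png",np.vstack([cv2.resize(a[190:290,250:380],(450,346)),cv2.resize(w,(450,250))]))
```

```text
[-42.48   7.83 122.75  34.43  35.    18.74] [ 0.42855343 -0.15641974  0.17349281] [90.67939821 63.14803616  3.40891488] [ 0.18585689 -0.06661458  0.2458387 ]
[[ 0.451  0.891  0.049]
 [ 0.027  0.041 -0.999]
 [-0.892  0.452 -0.005]]
```

View pics/p4.png

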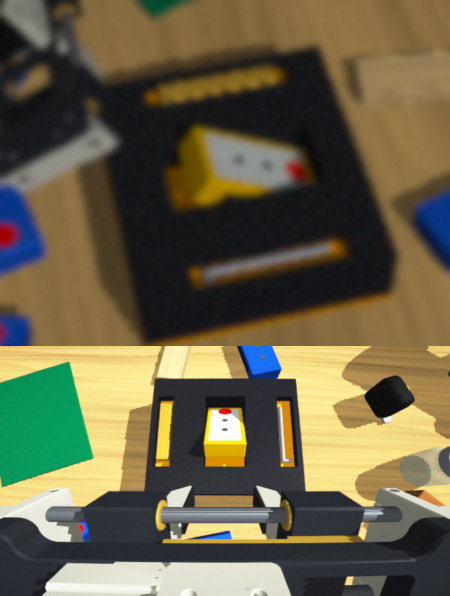

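The gauge stays tipped with its lift end up. I'll measure that lift end in the wrist and side views.

Run:
```python
import cv2
w=cv2.imread("pics/w4.png")[70:190,260:380];s=cv2.imread("pics/s4.png")[215:265,290:350]
import numpy as np
cv2.imwrite("pics/c4.png",np.hstack([cv2.resize(w,(400,400),interpolation=0),cv2.resize(s,(400,333),interpolation=0)[:333].copy().repeat(1,0) if 0 else cv2.copyMakeBorder(cv2.resize(s,(400,333),interpolation=0),0,67,0,0,0)]))
```

```text
(no output)
```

View pics/c4.png

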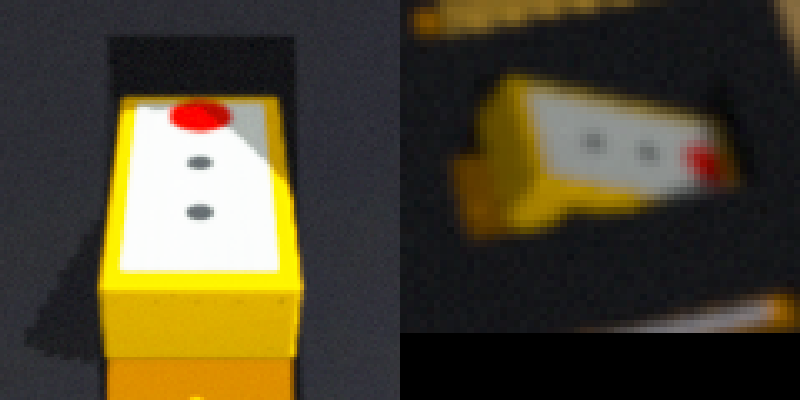

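Run:
```python
from h import *
from bench import arm
p=arm.camera_params("wrist");po=([.42855,-.15642,.17349],[90.6794,63.148,3.4089])
ps=arm.camera_params("side")
for z,uv in((.092,[[289.7,157],[350.9,157]]),(.069,[[291.2,177.1],[349.1,177.1]]),):
    W=cast(p,uv,z,po);print("wrist",z,W.round(4),np.linalg.norm(W[0]-W[1]))
W=cast(ps,[[306.9,226.2],[311.8,242]],.092);print("side",W.round(4),np.linalg.norm(W[0]-W[1]))
```

```text
wrist 0.092 [[ 0.512  -0.1261  0.092 ]
 [ 0.5146 -0.1812  0.092 ]] 0.05516838923283241
wrist 0.069 [[ 0.4992 -0.126   0.069 ]
 [ 0.5019 -0.1823  0.069 ]] 0.05634075012033096
side [[ 0.5147 -0.1269  0.092 ]
 [ 0.5184 -0.1821  0.092 ]] 0.05536121937482241
```

```bash
cat > kin.py <<'E'
from h import *
from scipy.optimize import least_squares
D=[([-75.2274,19.6366,87.3755,.0004,73.0745,-8.3659],[.20622,-.4824,.24305],[171.399,89.9134,104.5378]),
([-21.8132,37.5576,87.2728,.0153,54.9003,65.4968],[.5808,-.1501,.0681],[68.2,89.7,-19.2]),
([-42.48,7.83,122.75,34.43,35.0,18.74],[.42855,-.15642,.17349],[90.6794,63.148,3.4089])]
def fkR(q,s6=1):
    q1,q2,q3,q4,q5,q6=q
    E=lambda a,t:Ro.from_euler(a,t,degrees=True).as_matrix()
    A=E("z",q1);B=A@E("y",q2);C=B@E("y",q3);F=C@E("z",q4)@E("y",q5)@E("z",q6)
    return A,B,C,F
def fkp(q,P):
    a,d,y0,L2,e,L3,Lt=P;A,B,C,F=fkR(q)
    return A@[a,y0,d]+B@[0,0,L2]+C@[e,0,L3]+F@[0,0,Lt]
M=np.array([[0,0,1],[0,1,0],[1,0,0.]])
def offs():
    for q,p,r in D: 
        print((fkR(q)[3].T@Ro.from_euler("xyz",r,degrees=True).as_matrix()).round(2).tolist())
E
python3 - <<'E'
from kin import *
offs()
E
```

```text
[[0.0, 0.0, -1.0], [-0.0, 1.0, 0.0], [1.0, 0.0, 0.0]]
[[-0.0, -0.0, -1.0], [0.0, 1.0, -0.0], [1.0, -0.0, -0.0]]
[[0.0, -0.0, -1.0], [0.0, 1.0, -0.0], [1.0, -0.0, 0.0]]
```

```bash
cat >> kin.py <<'E'
T6=np.array([[0,0,-1],[0,1,0],[1,0,0.]])
pri=np.array([0,.3,.076,.4,0,.4,.2])
def fit():
    f=lambda P:np.r_[np.concatenate([fkp(q,P)-p for q,p,_ in D])*100,(P-pri)*.02]
    return least_squares(f,pri)
lo=np.array([-145,-44,2.1,-57,16.2,-177.9]);hi=np.array([145,115.7,154.8,237,152.2,177.9])
def ik(P,pos,R,q0,post=None):
    f=lambda q:np.r_[(fkp(q,P)-pos)*10,(fkR(q)[3]@T6-R).ravel()]
    s=least_squares(f,np.clip(q0,lo+.1,hi-.1),bounds=(lo,hi),x_scale=30.);return s.x,np.abs(s.fun).max()
E
python3 - <<'E'
from kin import *
s=fit();P=s.x;print(P.round(4),(s.fun[:9]*10).round(2),"mm")
q=D[2][0]
for b in (63,55,45,40,35,30,25):
  for z in(.15,.085,):
    qq,e=ik(P,np.array([.517,-.154,z]),toolR(3,b),q);print(b,z,qq.round(1),e.round(4))
    if z==.15:q=qq
E
```

```text
[-1.000e-04  2.230e-01  7.640e-02  5.062e-01  4.650e-02  3.797e-01
  3.011e-01] [-0.   -0.   -0.    0.   -0.    0.01  0.    0.01 -0.01] mm
63 0.15 [-33.6  17.6 114.   32.6  30.2  27.6] 0.0
63 0.085 [-33.6  24.7 117.7  46.9  21.8  11.8] 0.0
55 0.15 [-36.9  17.2 120.   57.5  25.9   0.9] 0.0
55 0.085 [-36.9  25.3 123.5  82.6  21.8 -26.4] 0.0
45 0.15 [-41.2  18.6 127.   92.2  29.6 -37.1] 0.0
45 0.085 [-41.2  28.5 129.9 113.1  32.4 -61.4] 0.0
40 0.15 [-43.4  20.4 130.2 104.7  35.  -51.8] 0.0
40 0.085 [-43.4  31.1 132.8 120.7  40.2 -71.9] 0.0
35 0.15 [-45.6  23.  133.2 113.3  42.  -63.1] 0.0
35 0.085 [-45.6  34.6 135.2 125.1  48.7 -79.8] 0.0
30 0.15 [-47.6  26.4 135.8 119.   49.9 -72. ] 0.0
30 0.085 [-47.6  38.8 137.3 127.5  57.5 -86.4] 0.0
25 0.15 [-49.5  30.6 138.  122.5  58.5 -79.5] 0.0
25 0.085 [-49.5  43.6 138.8 128.4  66.5 -92. ] 0.0
```

Run:
```python
from kin import *
P=fit().x
q0,e=ik(P,np.array([.517,-.154,.15]),toolR(3,30),[-47,26,136,119,50,-72])
fl=np.diag([1,-1,-1.])
for b in (36,40):
 for psi in (-10,0,10,20,30,40,50):
  h=np.array([np.cos(np.radians(psi)),np.sin(np.radians(psi))])
  for z in(.2,.03):
   for q6 in (q0[5]+180,q0[5]-90):
    t=np.r_[np.array([.58,.201])-.052*h,z]
    for g in ([0,30,135,120,50,q6],[20,30,135,0,40,q6],[-10,30,135,60,30,q6]):
     qq,e=ik(P,t,toolR(psi,b)@fl,np.array(g,float))
     if e<1e-3: print(b,psi,z,qq.round(0),round(np.arccos(1)*0+e,4));break
```

```text
36 -10 0.03 [ 30.  44. 125. 226.  46.  80.] 0.0
36 0 0.2 [ 23.  17. 126. 232.  23.  54.] 0.0
36 0 0.03 [ 23.  44. 131. 204.  49.  87.] 0.0
36 10 0.2 [ 14.  15. 129. 190.  18.  83.] 0.0
36 10 0.03 [ 14.  44. 134. 184.  52.  90.] 0.0
36 20 0.2 [  4.  14. 130. 143.  21. 115.] 0.0
36 20 0.03 [  4.  44. 135. 164.  53.  90.] 0.0
36 30 0.2 [ -4.  15. 129. 113.  30. 132.] 0.0
36 30 0.03 [ -4.  44. 134. 145.  52.  92.] 0.0
36 40 0.2 [-11.  17. 125.  94.  39. 139.] 0.0
36 40 0.03 [-11.  44. 130. 125.  50.  96.] 0.0
36 50 0.2 [-15.  20. 120.  81.  48. 142.] 0.0
36 50 0.03 [-15.  44. 124. 106.  50. 104.] 0.0
40 -10 0.03 [ 28.  41. 124. 229.  39.  76.] 0.0
40 0 0.03 [ 22.  41. 129. 206.  41.  84.] 0.0
40 10 0.03 [ 14.  41. 132. 184.  43.  89.] 0.0
40 20 0.03 [  5.  41. 133. 164.  45.  92.] 0.0
40 30 0.2 [ -3.  14. 126. 101.  25. 146.] 0.0
40 30 0.03 [ -3.  41. 132. 143.  44.  96.] 0.0
40 40 0.2 [ -9.  16. 123.  85.  36. 149.] 0.0
40 40 0.03 [ -9.  41. 128. 123.  44. 102.] 0.0
40 50 0.2 [-13.  19. 118.  74.  45. 150.] 0.0
40 50 0.03 [-13.  42. 123. 103.  45. 110.] 0.0
```

Run:
```python
from h import *
from bench import arm
o=arm.get_obs();todo(o,[.47,-.157,.14],toolR(3,30));print(o["width"])
R=toolR(3,30);print("final leg",(R.T@(np.array([.5167,-.1542,.085])-[.47,-.157,.14])*100).round(2))
```

```text
now [ 0.4296 -0.1563  0.1737] rotvec [-0.0037 -0.0026  0.5777] deg 33.1 shift in start frame cm [4.82 2.07 0.29] in final frame cm [ 5.17 -0.9   0.28]
0.05977063558799121
final leg [ 6.8  -2.42 -0.04]
```

Request:
send_rows(increments=[{"claw":9.18,"linear":[0,0,0],"twist":[0,0,0.0825]},{"claw":9.18,"linear":[0,0,0],"twist":[0,0,0.0825]},{"claw":9.18,"linear":[0,0,0],"twist":[0,0,0.0825]},{"claw":9.18,"linear":[0,0,0],"twist":[0,0,0.0825]},{"claw":9.18,"linear":[0,0,0],"twist":[0,0,0.0825]},{"claw":9.18,"linear":[0,0,0],"twist":[0,0,0.0825]},{"claw":9.18,"linear":[0,0,0],"twist":[0,0,0.0825]},{"claw":9.18,"linear":[1,0,0],"twist":[0,0,0]},{"claw":9.18,"linear":[1,-0.2,0.1],"twist":[0,0,0]},{"claw":9.18,"linear":[1,-0.2,0.1],"twist":[0,0,0]},{"claw":9.18,"linear":[1,-0.3,0.1],"twist":[0,0,0]},{"claw":9.18,"linear":[1,-0.2,0],"twist":[0,0,0]},{"claw":9.18,"linear":[0,0,0],"twist":[0,0,0]},{"claw":9.18,"linear":[0,0,0],"twist":[0,0,0]}])

```text
t: 6.65
tool_pos: [0.4667, -0.1538, 0.1377]
tcp_rot: [90.8, 32.2, 3.8]
force: [-1.0, -0.2, 0.0]
width: 0.0918
```

Run:
```python
from h import *
from bench import arm
o=arm.get_obs();print(o["joint_pos"].round(1),o["width"],o["dq"].round(1))
todo(o,[.5167,-.1542,.085],toolR(3,30))
w=arm.capture("wrist")[:,:,::-1];cv2.imwrite("pics/w5.png",w)
```

```text
[-55.   25.8 141.  112.8  51.7 -74.8] 0.09176105335370836 [-0.9 -1.1  0.9  0.3 -0.1 -0.5]
now [ 0.4667 -0.1538  0.1377] rotvec [-0.0072 -0.012   0.0393] deg 2.4 shift in start frame cm [ 7.03 -1.79  0.4 ] in final frame cm [ 6.96 -2.07  0.3 ]
```

View pics/w5.png

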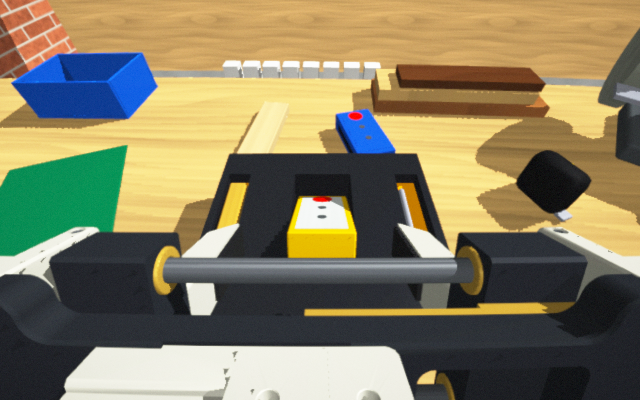

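Request:
send_rows(increments=[{"claw":9.18,"linear":[1,-0.3,0.1],"twist":[-0.007,-0.012,0.02]},{"claw":9.18,"linear":[1,-0.3,0.1],"twist":[0,0,0.019]},{"claw":9.18,"linear":[1,-0.3,0.1],"twist":[0,0,0]},{"claw":9.18,"linear":[1,-0.3,0],"twist":[0,0,0]},{"claw":9.18,"linear":[1,-0.3,0],"twist":[0,0,0]},{"claw":9.18,"linear":[1,-0.3,0],"twist":[0,0,0]},{"claw":9.18,"linear":[0.8,-0.2,0],"twist":[0,0,0]},{"claw":9.18,"linear":[0,0,0],"twist":[0,0,0]},{"claw":9.18,"linear":[0,0,0],"twist":[0,0,0]}])

```text
t: 7.6
tool_pos: [0.5144, -0.1544, 0.0859]
tcp_rot: [90.0, 30.1, 2.9]
force: [-0.2, 0.9, 0.3]
width: 0.0916
```

Run:
```python
from h import *
from bench import arm
o=arm.get_obs();print(o["joint_pos"].round(1),o["force"].round(1))
todo(o,[.5167,-.1542,.085],toolR(3,30))
w=arm.capture("wrist")[:,:,::-1];a=arm.capture("side")[:,:,::-1]
cv2.imwrite("pics/p6.png",np.vstack([cv2.resize(a[190:290,250:380],(450,346)),w[130:330,95:545]]))
```

```text
[-47.9  38.6 137.6 127.4  57.6 -86.5] [-0.2  0.9  0.3]
now [ 0.5144 -0.1544  0.0859] rotvec [-0.0008  0.0019  0.001 ] deg 0.1 shift in start frame cm [ 0.24  0.04 -0.01] in final frame cm [ 0.24  0.04 -0.01]
```

View pics/p6.png

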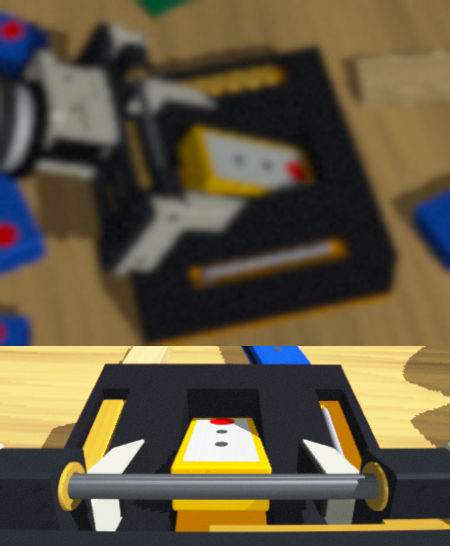

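The fingers straddle the lift end, with the gauge centred between them. I'll close.

Request:
send_rows(increments=[{"claw":9.18,"linear":[0.3,0,0],"twist":[0,0,0]},{"claw":4.5,"linear":[0,0,0],"twist":[0,0,0]},{"claw":4.5,"linear":[0,0,0],"twist":[0,0,0]},{"claw":4.5,"linear":[0,0,0],"twist":[0,0,0]},{"claw":4.5,"linear":[0,0,0],"twist":[0,0,0]},{"claw":4.5,"linear":[0,0,0],"twist":[0,0,0]},{"claw":4.5,"linear":[0,0,0],"twist":[0,0,0]},{"claw":4.5,"linear":[0,0,0],"twist":[0,0,0]},{"claw":4.5,"linear":[0,0,0],"twist":[0,0,0]},{"claw":4.5,"linear":[0,0,0],"twist":[0,0,0]}], squeeze=55)

```text
t: 8.7
tool_pos: [0.5169, -0.1546, 0.0845]
tcp_rot: [90.0, 30.0, 2.8]
force: [-0.4, -0.4, -1.1]
width: 0.0561
```

Request:
send_rows(increments=[{"claw":4.5,"linear":[-0.25,0.43,0],"twist":[0,0,0]},{"claw":4.5,"linear":[-0.25,0.43,0],"twist":[0,0,0]},{"claw":4.5,"linear":[-0.5,0.87,0],"twist":[0,0,0]},{"claw":4.5,"linear":[-0.5,0.87,0],"twist":[0,0,0]},{"claw":4.5,"linear":[-0.5,0.87,0],"twist":[0,0,0]},{"claw":4.5,"linear":[-0.5,0.87,0],"twist":[0,0,0]},{"claw":4.5,"linear":[0,0,0],"twist":[0,0,0]}])

```text
t: 9.4
tool_pos: [0.5172, -0.1546, 0.136]
tcp_rot: [89.8, 30.0, 2.8]
force: [1.0, -0.7, -1.9]
width: 0.0559
```

Run:
```python
from h import *
from bench import arm
o=arm.get_obs();print(o["joint_pos"].round(1),o["force"].round(1),o["width"])
w=arm.capture("wrist")[:,:,::-1];a=arm.capture("side")[:,:,::-1]
cv2.imwrite("pics/p7.png",np.vstack([cv2.resize(a[170:290,230:386],(450,346)),w[130:330,95:545]]))
```

```text
[-47.5  29.1 136.3 121.6  51.5 -75.8] [ 1.  -0.7 -1.9] 0.05593796157188473
```

View pics/p7.png

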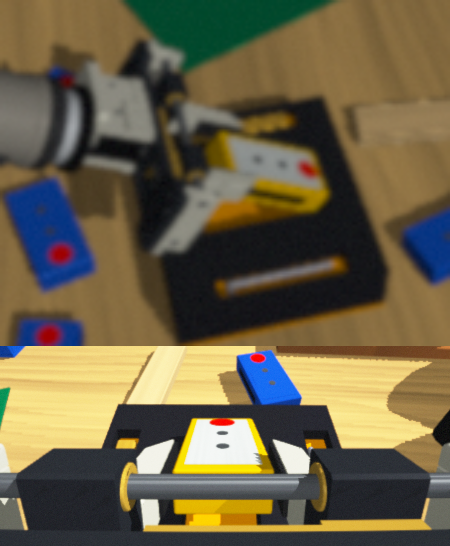

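The gauge is held at 56 mm opening and clear of the foam. I'll check the joint path for the roll and the transfer.

Run:
```python
from kin import *
P=fit().x;fl=np.diag([1,-1,-1.])
q=np.array([-47.5,29.1,136.3,121.6,51.5,-75.8])
print((fkp(q,P)-[.5172,-.1546,.136]).round(4))
def go(pos,R,q):
    qq,e=ik(P,np.array(pos),R,q);print(np.round(pos,3),qq.round(1),round(e,4));return qq
q=go([.517,-.1546,.2],toolR(2.8,30),q)
q=q+[0,0,0,0,0,180]
a=np.array([.517,-.1546,.2]);b=np.array([.535,.175,.16])
for s in np.linspace(0,1,7):
    q=go(a+(b-a)*s,toolR(2.8+27.2*s,30+8*s)@fl,q)
print("net rotvec", Ro.from_matrix((toolR(2.8,30)@fl).T@toolR(30,38)@fl).as_rotvec())
R=toolR(2.8,30)@fl;print("per-final", ((toolR(30,38)@fl).T@(b-a)*100).round(2))
```

```text
[ 0.0003  0.     -0.0001]
[ 0.517 -0.155  0.2  ] [-47.6  17.7 133.4 109.9  45.2 -58.3] 0.0
[ 0.517 -0.155  0.2  ] [-47.6  17.7 133.4 109.9  45.2 121.7] 0.0
[ 0.52  -0.1    0.193] [-41.5  17.1 134.9 111.3  43.7 120.9] 0.0
[ 0.523 -0.045  0.187] [-34.6  16.9 135.6 113.4  41.7 120.3] 0.0
[0.526 0.01  0.18 ] [-27.   17.1 135.4 115.9  39.3 120. ] 0.0
[0.529 0.065 0.173] [-19.1  17.8 134.4 118.4  36.6 120.2] 0.0
[0.532 0.12  0.167] [-11.1  18.9 132.5 120.3  33.6 121.1] 0.0
[0.535 0.175 0.16 ] [ -3.5  20.4 129.7 121.   30.5 122.9] 0.0
net rotvec [-0.26567789 -0.39388367  0.13699247]
per-final [16.68 -7.95 27.64]
```

Request:
send_rows(increments=[{"claw":4.5,"linear":[-0.8,1.4,0],"twist":[0,0,0]},{"claw":4.5,"linear":[-0.8,1.4,0],"twist":[0,0,0]},{"claw":4.5,"linear":[-0.8,1.4,0],"twist":[0,0,0]},{"claw":4.5,"linear":[-0.8,1.4,0],"twist":[0,0,0]},{"claw":4.5,"linear":[0,0,0],"twist":[0.131,0,0]},{"claw":4.5,"linear":[0,0,0],"twist":[0.131,0,0]},{"claw":4.5,"linear":[0,0,0],"twist":[0.131,0,0]},{"claw":4.5,"linear":[0,0,0],"twist":[0.131,0,0]},{"claw":4.5,"linear":[0,0,0],"twist":[0.131,0,0]},{"claw":4.5,"linear":[0,0,0],"twist":[0.131,0,0]},{"claw":4.5,"linear":[0,0,0],"twist":[0.131,0,0]},{"claw":4.5,"linear":[0,0,0],"twist":[0.131,0,0]},{"claw":4.5,"linear":[0,0,0],"twist":[0.131,0,0]},{"claw":4.5,"linear":[0,0,0],"twist":[0.131,0,0]},{"claw":4.5,"linear":[0,0,0],"twist":[0.131,0,0]},{"claw":4.5,"linear":[0,0,0],"twist":[0.131,0,0]}])

```text
t: 11.1
tool_pos: [0.5171, -0.1542, 0.1981]
tcp_rot: [-179.6, 30.1, 2.9]
force: [-0.3, -0.6, -2.1]
width: 0.0555
```

Request:
send_rows(increments=[{"claw":4.5,"linear":[0,0,0],"twist":[0.131,0,0]},{"claw":4.5,"linear":[0,0,0],"twist":[0.131,0,0]},{"claw":4.5,"linear":[0,0,0],"twist":[0.131,0,0]},{"claw":4.5,"linear":[0,0,0],"twist":[0.131,0,0]},{"claw":4.5,"linear":[0,0,0],"twist":[0.131,0,0]},{"claw":4.5,"linear":[0,0,0],"twist":[0.131,0,0]},{"claw":4.5,"linear":[0,0,0],"twist":[0.131,0,0]},{"claw":4.5,"linear":[0,0,0],"twist":[0.131,0,0]},{"claw":4.5,"linear":[0,0,0],"twist":[0.131,0,0]},{"claw":4.5,"linear":[0,0,0],"twist":[0.131,0,0]},{"claw":4.5,"linear":[0,0,0],"twist":[0.131,0,0]},{"claw":4.5,"linear":[0,0,0],"twist":[0.131,0,0]},{"claw":4.5,"linear":[0,0,0],"twist":[0,0,0]},{"claw":4.5,"linear":[0,0,0],"twist":[0,0,0]}])

```text
t: 12.5
tool_pos: [0.5172, -0.1544, 0.1985]
tcp_rot: [-90.1, 30.1, 2.9]
force: [0.1, -0.4, -2.0]
width: 0.0553
```

Run:
```python
from h import *
from bench import arm
o=arm.get_obs();print(o["joint_pos"].round(1),o["force"].round(1),o["width"],o["dq"].round(1))
fl=np.diag([1,-1,-1.]);todo(o,[.535,.175,.16],toolR(30,38)@fl)
a=arm.capture("side")[:,:,::-1]
cv2.imwrite("pics/s8.png",cv2.resize(a[90:330,170:430],(650,600)))
```

```text
[-47.5  17.9 133.4 110.1  45.2 121.4] [ 0.1 -0.4 -2. ] 0.055300743373883646 [-0.1 -0.3 -0.1 -0.1  0.1  0.2]
now [ 0.5172 -0.1544  0.1985] rotvec [-0.2646 -0.3929  0.1352] deg 28.2 shift in start frame cm [ 4.89  1.58 32.81] in final frame cm [16.56 -8.06 27.63]
```

View pics/s8.png

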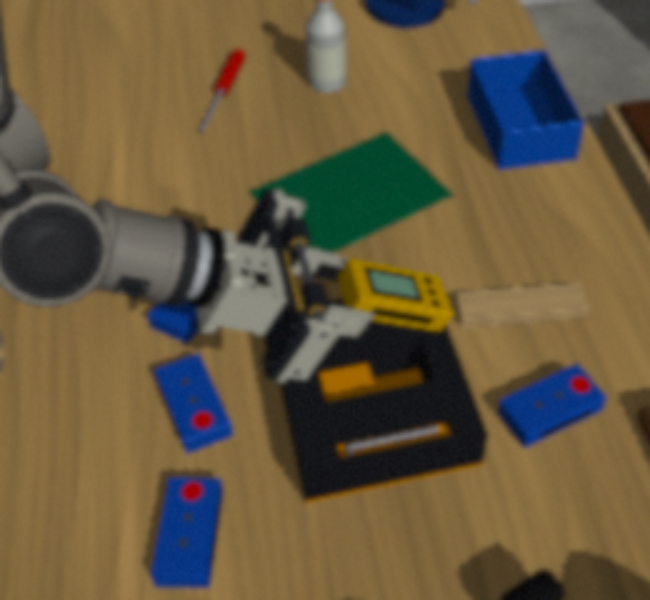

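The gauge is now screen up in the grip. I'll move it over the mat.

Request:
send_rows(increments=[{"claw":4.5,"linear":[0.4,0.13,2.73],"twist":[0,0,0]},{"claw":4.5,"linear":[0.4,0.13,2.73],"twist":[0,0,0]},{"claw":4.5,"linear":[0.4,0.13,2.73],"twist":[0,0,0]},{"claw":4.5,"linear":[0.4,0.13,2.73],"twist":[0,0,0]},{"claw":4.5,"linear":[0.4,0.13,2.73],"twist":[0,0,0]},{"claw":4.5,"linear":[0.4,0.13,2.73],"twist":[0,0,0]},{"claw":4.5,"linear":[0.4,0.13,2.73],"twist":[0,0,0]},{"claw":4.5,"linear":[0.4,0.13,2.73],"twist":[0,0,0]},{"claw":4.5,"linear":[0.4,0.13,2.73],"twist":[0,0,0]},{"claw":4.5,"linear":[0.4,0.13,2.73],"twist":[0,0,0]},{"claw":4.5,"linear":[0.4,0.13,2.73],"twist":[0,0,0]},{"claw":4.5,"linear":[0.4,0.13,2.73],"twist":[0,0,0]},{"claw":4.5,"linear":[0,0,0],"twist":[-0.066,-0.098,0.034]},{"claw":4.5,"linear":[0,0,0],"twist":[-0.066,-0.098,0.034]},{"claw":4.5,"linear":[0,0,0],"twist":[-0.066,-0.098,0.034]},{"claw":4.5,"linear":[0,0,0],"twist":[-0.066,-0.098,0.034]},{"claw":4.5,"linear":[0,0,0],"twist":[0,0,0]},{"claw":4.5,"linear":[0,0,0],"twist":[0,0,0]}])

```text
t: 14.35
tool_pos: [0.5394, 0.1789, 0.1652]
tcp_rot: [-89.8, 34.5, 21.1]
force: [1.0, 0.0, -2.3]
width: 0.0552
```

Run:
```python
from h import *
from bench import arm
o=arm.get_obs();print(o["joint_pos"].round(1),o["force"].round(1),o["width"],o["dq"].round(1))
fl=np.diag([1,-1,-1.]);todo(o,[.535,.175,.16],toolR(30,38)@fl)
a=arm.capture("side")[:,:,::-1];b=arm.capture("top")[:,:,::-1];cv2.imwrite("pics/s9r.png",a);cv2.imwrite("pics/t9r.png",b)
cv2.imwrite("pics/s9.png",np.hstack([cv2.resize(a[90:250,200:380],(450,400)),cv2.resize(b[130:290,170:310],(350,400))]))
```

```text
[  2.4  21.  132.2 149.1  31.  106.6] [ 1.   0.  -2.3] 0.05515447022650974 [ 1.   0.2  0.6  0.5 -0.1  0.5]
now [0.5394 0.1789 0.1652] rotvec [-0.0957 -0.1246  0.0621] deg 9.7 shift in start frame cm [-0.16  0.74 -0.21] in final frame cm [-0.13  0.76 -0.12]
```

View pics/s9.png

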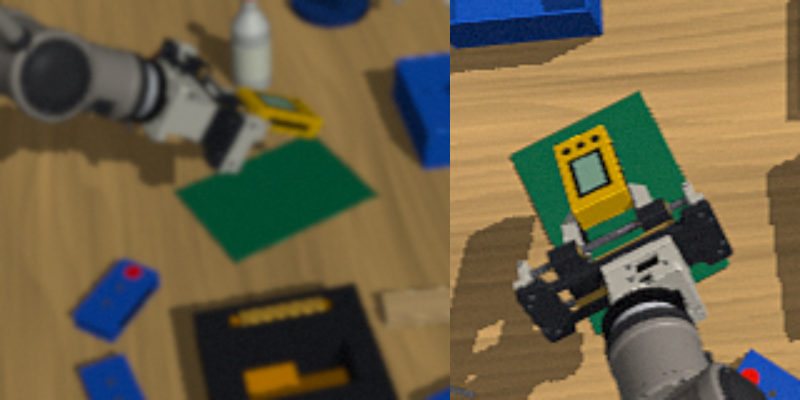

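The last turn fell short (heading 21°, tilt 34.5°), but this pose also suits the mat, whose yaw is 23°, so I'll keep it. Lowering until the press end touches.

Request:
send_rows(increments=[{"claw":4.5,"linear":[0.8,1.16,0],"twist":[0,0,0]},{"claw":4.5,"linear":[0.8,1.16,0],"twist":[0,0,0]},{"claw":4.5,"linear":[0.8,1.16,0],"twist":[0,0,0]},{"claw":4.5,"linear":[0.8,1.16,0],"twist":[0,0,0]},{"claw":4.5,"linear":[0.8,1.16,0],"twist":[0,0,0]},{"claw":4.5,"linear":[0.8,1.16,0],"twist":[0,0,0]},{"claw":4.5,"linear":[0,0,0],"twist":[0,0,0]},{"claw":4.5,"linear":[0,0,0],"twist":[0,0,0]}])

```text
t: 15.25
tool_pos: [0.5389, 0.1804, 0.0803]
tcp_rot: [-89.7, 34.5, 21.3]
force: [0.4, -1.7, -0.9]
width: 0.0556
```

Run:
```python
from h import *
from bench import arm
o=arm.get_obs();print(o["joint_pos"].round(1),o["force"].round(1),o["width"],o["dq"].round(1))
a=arm.capture("side")[:,:,::-1];b=arm.capture("top")[:,:,::-1]
cv2.imwrite("pics/s10.png",np.hstack([cv2.resize(a[90:250,200:380],(450,400)),cv2.resize(b[130:290,170:310],(350,400))]))
```

```text
[  2.5  35.9 134.9 158.6  46.8  94.3] [ 0.4 -1.7 -0.9] 0.055631188212493264 [-0.3 -1.5 -0.3 -0.8  0.   0.4]
```

View pics/s10.png

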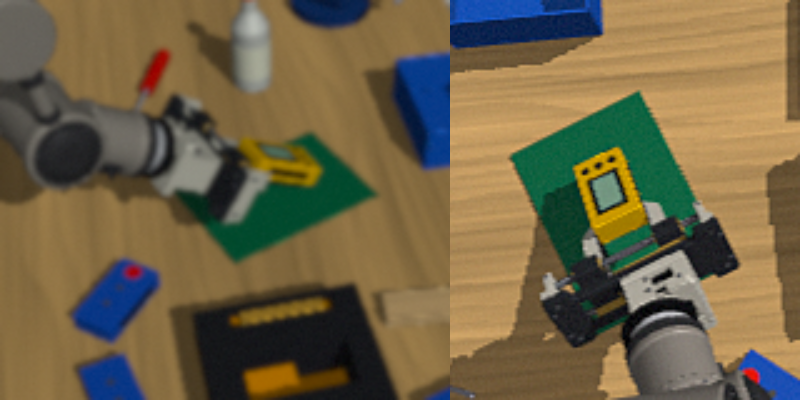

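Request:
send_rows(increments=[{"claw":4.5,"linear":[0.17,0.25,0],"twist":[0,0,0]},{"claw":4.5,"linear":[0.17,0.25,0],"twist":[0,0,0]},{"claw":4.5,"linear":[0.17,0.25,0],"twist":[0,0,0]},{"claw":4.5,"linear":[0.17,0.25,0],"twist":[0,0,0]},{"claw":4.5,"linear":[0,0,0],"twist":[0,0,0]}], squeeze=30)

```text
t: 15.85
tool_pos: [0.5389, 0.18, 0.068]
tcp_rot: [-89.7, 34.5, 21.4]
force: [-0.1, 0.3, -2.5]
width: 0.0554
```

Request:
send_rows(increments=[{"claw":4.5,"linear":[0.17,0.25,0],"twist":[0,0,0]},{"claw":4.5,"linear":[0.17,0.25,0],"twist":[0,0,0]},{"claw":4.5,"linear":[0.17,0.25,0],"twist":[0,0,0]},{"claw":4.5,"linear":[0,0,0],"twist":[0,0,0]}], squeeze=30)

```text
t: 16.25
tool_pos: [0.5395, 0.1803, 0.0598]
tcp_rot: [-89.7, 34.4, 21.4]
force: [0.3, 1.0, 0.8]
width: 0.056
```

Contact has been made: the vertical force changed by about 3 N. I'll continue along the arc with a lighter grip so the gauge pivots flat in the pads.

Request:
send_rows(increments=[{"claw":4.5,"linear":[0.06,0.44,0],"twist":[0,0,0]},{"claw":4.5,"linear":[0.06,0.44,0],"twist":[0,0,0]},{"claw":4.5,"linear":[0.08,0.42,0],"twist":[0,0,0]},{"claw":4.5,"linear":[0.1,0.4,0],"twist":[0,0,0]},{"claw":4.5,"linear":[0,0,0],"twist":[0,0,0]}], squeeze=15)

```text
t: 16.75
tool_pos: [0.5319, 0.1775, 0.0429]
tcp_rot: [-89.7, 34.6, 21.4]
force: [0.4, -0.5, 0.9]
width: 0.0555
```

Run:
```python
from h import *
from bench import arm
o=arm.get_obs();print(o["force"].round(1),o["width"])
a=arm.capture("side")[:,:,::-1];b=arm.capture("top")[:,:,::-1]
cv2.imwrite("pics/s11.png",np.hstack([cv2.resize(a[110:210,260:360],(400,400)),cv2.resize(b[150:250,200:300],(400,400))]))
```

```text
[ 0.4 -0.5  0.9] 0.055464218644870736
```

View pics/s11.png

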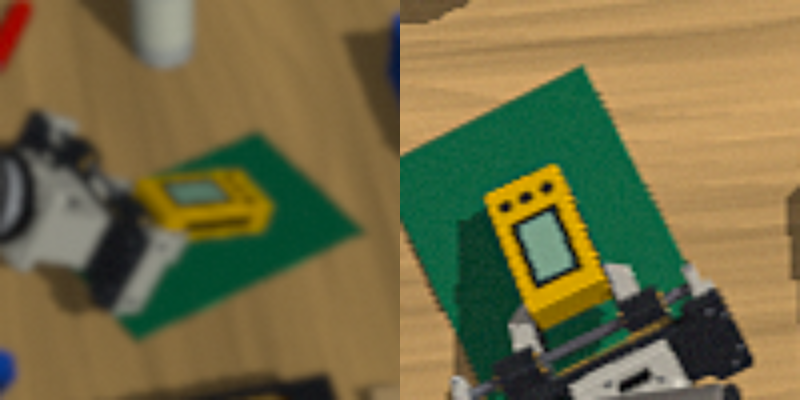

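The pivot is working. I'll go lower, down to just above where the fingertips would touch the mat.

Request:
send_rows(increments=[{"claw":4.5,"linear":[0.13,0.39,0],"twist":[0,0,0]},{"claw":4.5,"linear":[0.14,0.39,0],"twist":[0,0,0]},{"claw":4.5,"linear":[0.15,0.38,0],"twist":[0,0,0]},{"claw":4.5,"linear":[0.15,0.35,0],"twist":[0,0,0]},{"claw":4.5,"linear":[0,0,0],"twist":[0,0,0]},{"claw":4.5,"linear":[0,0,0],"twist":[0,0,0]}], squeeze=10)

```text
t: 17.45
tool_pos: [0.5285, 0.1763, 0.0277]
tcp_rot: [-89.7, 34.5, 21.4]
force: [-0.4, 0.5, -1.8]
width: 0.0562
```

Request:
send_rows(increments=[{"claw":4.5,"linear":[0.11,0.17,0],"twist":[0,0,0]},{"claw":4.5,"linear":[0.11,0.17,0],"twist":[0,0,0]},{"claw":4.5,"linear":[0,0,0],"twist":[0,0,0]},{"claw":4.5,"linear":[0,0,0],"twist":[0,0,0]}], squeeze=5)

```text
t: 17.85
tool_pos: [0.5286, 0.1763, 0.024]
tcp_rot: [-89.7, 34.5, 21.4]
force: [0.9, 0.3, -0.3]
width: 0.0561
```

Run:
```python
from h import *
from bench import arm
o=arm.get_obs();print(o["force"].round(1),o["width"],o["tool_pos"])
a=arm.capture("side")[:,:,::-1];b=arm.capture("top")[:,:,::-1]
cv2.imwrite("pics/s12.png",np.hstack([cv2.resize(a[110:210,260:360],(400,400)),cv2.resize(b[150:250,200:300],(400,400))]))
```

```text
[ 0.9  0.3 -0.3] 0.05613811572229597 [0.52861671 0.17629939 0.023991  ]
```

View pics/s12.png

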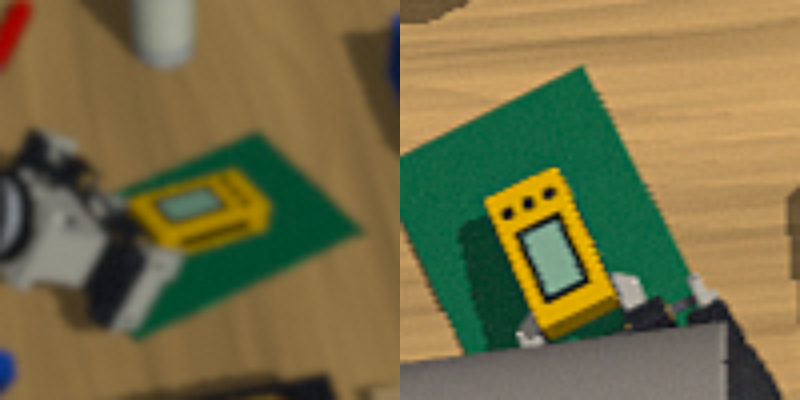

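Request:
send_rows(increments=[{"claw":5.6,"linear":[0,0,0],"twist":[0,0,0]},{"claw":5.7,"linear":[0,0,0],"twist":[0,0,0]},{"claw":5.8,"linear":[0,0,0],"twist":[0,0,0]},{"claw":6.2,"linear":[0,0,0],"twist":[0,0,0]},{"claw":7,"linear":[0,0,0],"twist":[0,0,0]},{"claw":8,"linear":[0,0,0],"twist":[0,0,0]},{"claw":8.5,"linear":[0,0,0],"twist":[0,0,0]},{"claw":8.5,"linear":[-1,0,0],"twist":[0,0,0]},{"claw":8.5,"linear":[-2,0,0],"twist":[0,0,0]},{"claw":8.5,"linear":[-2,0,0],"twist":[0,0,0]},{"claw":8.5,"linear":[-2,-1,0],"twist":[0,0,0]},{"claw":8.5,"linear":[-2,-2,0],"twist":[0,0,0]},{"claw":8.5,"linear":[0,0,0],"twist":[0,0,0]},{"claw":8.5,"linear":[0,0,0],"twist":[0,0,0]}])

```text
t: 19.35
tool_pos: [0.4754, 0.1552, 0.1008]
tcp_rot: [-89.8, 34.4, 21.3]
force: [0.6, 0.0, 1.0]
width: 0.0849
```

Run:
```python
from h import *
from bench import arm
o=arm.get_obs();print(o["force"].round(1),o["width"],o["tool_pos"])
a=arm.capture("side")[:,:,::-1];b=arm.capture("top")[:,:,::-1];cv2.imwrite("pics/t13.png",b);cv2.imwrite("pics/s13.png",a)
cv2.imwrite("pics/p13.png",np.hstack([cv2.resize(a[110:210,260:360],(400,400)),cv2.resize(b[150:250,200:300],(400,400))]))
```

```text
[0.6 0.  1. ] 0.08494661475788493 [0.47538776 0.15515752 0.10080404]
```

View pics/p13.png

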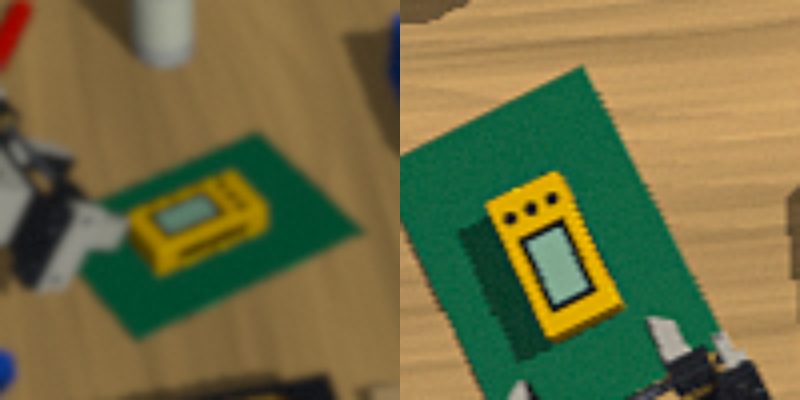

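View pics/t13.png

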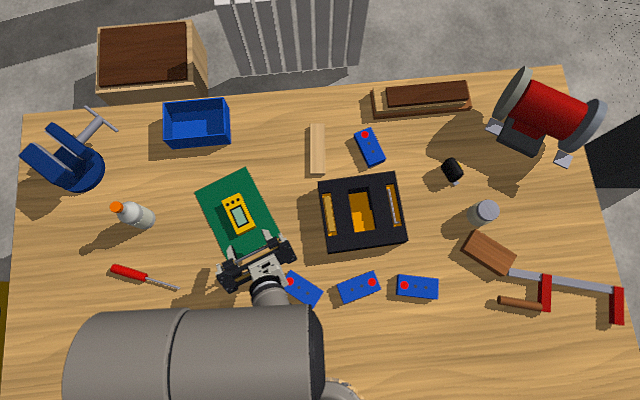

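The gauge lies flat, screen up, on the mat at top-view pixel (238,213). The bystanders look unchanged. Next is a numeric check.

Run:
```python
from h import *
from bench import arm
for n,(x0,y0,x1,y1) in (("top",(215,185,265,240)),("side",(285,145,335,185))):
    p=arm.camera_params(n);im=cv2.imread(f"pics/{n[0]}13.png");hsv=cv2.cvtColor(im,cv2.COLOR_BGR2HSV);H,S,V=[hsv[...,i].astype(int) for i in range(3)]
    m=np.zeros(H.shape,bool);sl=np.s_[y0:y1,x0:x1];m[sl]=((H>18)&(H<32)&(S>150)&(V>165 if n=="top" else V>140))[sl]
    c=rect(big(m));W=(cast(p,c,.032)[:,:2]*1000).astype(np.float32);r=cv2.minAreaRect(W);print(n,r)
    d=np.array(r[0])/1000-[.5795,.2013];t=np.radians(22.9);print("centre in mat",(d@np.array([[np.cos(t),-np.sin(t)],[np.sin(t),np.cos(t)]])).round(3))
a=cv2.imread("pics/t0.png") if 0 else cv2.imread("pics/top0.png").astype(int);b=cv2.imread("pics/t13.png").astype(int)
d=(np.abs(a-b).max(2)>60).astype(np.uint8);k,l,s,c=cv2.connectedComponentsWithStats(d)
print([(s[i].tolist()) for i in range(1,k) if s[i,4]>15])
```

```text
top ((575.2052612304688, 192.60845947265625), (108.8354721069336, 57.16729736328125), 21.50436019897461)
centre in mat [-0.007 -0.006]
side ((576.8170166015625, 182.9541015625), (110.81822967529297, 70.61381530761719), 19.50432777404785)
centre in mat [-0.01  -0.016]
[[349, 190, 27, 43, 787], [221, 193, 36, 42, 768], [80, 229, 396, 171, 19310], [516, 296, 124, 104, 8442], [71, 331, 15, 15, 59], [191, 365, 62, 26, 730], [490, 365, 8, 13, 30], [495, 383, 8, 6, 21], [254, 388, 18, 12, 173], [118, 395, 46, 5, 142], [608, 394, 11, 6, 24]]
```

```bash
python3 -c "
from bench import arm
print(arm.get_obs()['t'],arm.sign_off())"
```

```text
the job is handed in; nothing more can be done
19.45 None
```

The gauge is lying screen up and flat on the green mat, and I handed the job in at about 19.5 s. The interface gave no verdict.

**What I did:** I pressed the red dot about 13 mm down. The gauge stayed tipped, and I gripped its lift end by the long sides with the tool sloping 30° down. I lifted it straight out and rolled it 180° on the way to the mat. I set its press end down first and let it pivot flat in lightly closed pads. Then I released it, which was a drop of roughly a centimetre at the lift end.

**Last checks:**
- **Top view:** cast at the expected height, the gauge's top face measures 109 x 57 mm, which fits a level gauge. Its centre is about 7 mm and 6 mm from the mat's centre along the mat's two axes, well inside the outline.
- **Everything else:** comparing the first and last top images, the only changes are the gauge, its empty cutout and the arm with its shadow. The jaws are open and clear of the gauge, and the force reads about zero.

**What fell short or disagreed:**
- The side view gave a face width of 71 mm because the colour mask picked up the gauge's side face. I went by the top view.
- The first wrist measurement of the dot was 4–6 mm off because the arm was still settling. Once settled, it agreed to within 2 mm.
- The last turn over the mat stopped at a 21° heading instead of the planned 30°. I kept it because the mat's own heading is 23°.

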